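# Load the buffer-cup carrier, then hold the dry bath's lid open at 60 degrees

### The job

Get the pH buffer cups ready for warming: put the two cups that still stand on the bench into the empty wells of the carrier, seated and upright, so that one row is all blue lids and the other all yellow, and let go of them while the dry bath is still shut to keep it warm. Then take the bar handle of the dry bath's clear lid, raise the lid to 60 degrees and keep holding it there, still, so that I can lower the carrier in with the lid's wet edge dripping back into the chamber; the lid falls shut by itself, so finish while holding it and do not let it slam. Do not push the carrier about, and leave the other things on the bench where they are.

Things in the scene. Friction and masses are not known exactly. Their poses are not given: they have to be found in the camera images.
- carrier: loose aluminium block, 0.9 kg, 208 (x) by 156 (y) by 18 mm; origin under its centre, z up. Six round wells 54 mm wide (chamfered), 12 mm deep (floor 6 mm above the origin): blue row at y = +45, yellow row at y = -45 mm, each at x = -64, 0, +64 mm. Empty at first: (-64, +45) and (+64, -45). A wire bail 37 mm high at each end (x = +-100 mm, y within +-20 mm)
- blue_1: cup with a white tapered body, 60 mm tall, 48 mm across, and a blue screw lid 54 mm across on its top 12 mm (the widest part; grip it round the lid); 50 g; origin at the centre of its underside, z up; starts in the carrier's blue row
- blue_2: another such cup with a blue lid; starts in the carrier's blue row; origin at the centre of its underside
- blue_3: the third cup with a blue lid, same sizes; starts on the bench; origin at the centre of its underside
- yellow_1: cup with a white tapered body, 60 mm tall, 48 mm across, and a yellow screw lid 54 mm across on its top 12 mm (the widest part; grip it round the lid); 50 g; origin at the centre of its underside, z up; starts in the carrier's yellow row
- yellow_2: another such cup with a yellow lid; starts in the carrier's yellow row; origin at the centre of its underside
- yellow_3: the third cup with a yellow lid, same sizes; starts on the bench; origin at the centre of its underside
- dry_bath: dry bath, a white box with a blue control strip on its front, 222 (x) by 250 (y) by 98 mm to the rim, fixed to the bench; origin on the bench under the middle of it, z up, front towards its -x (front face at x = -112 mm); its clear lid is hinged along the rear and closes the top
- lid_hinge (a point): middle of the lid's hinge line, 85 mm behind the dry bath's origin and 104 mm above the bench; the hinge line runs along the dry bath's y; axes as the dry bath's
- lid_handle (a point): middle of the lid's front bar handle: round steel bar 12 mm thick, straight for 104 mm along the dry bath's y, 241 mm from the hinge line, level with it when shut (104 mm up). It stands 44 mm ahead of the box's front (38 mm free behind it for a finger), nothing below it, carried by arms at y = +-60 mm. Moves with the lid; can turn in a light grip (30 N)
- bath_lid (a joint): opening angle of the clear lid in its white frame (0.40 kg), rad: 0 shut, grows as the front edge rises (turning about the dry bath's +y), stop at 1.45; 60 degrees = 1.047. It falls shut from any angle by its weight and a spring; 2 to 4 N upward at the handle carries it
- timer: white bench timer, 62 x 62 x 19 mm, bystander; origin under its centre
- vial_box: blue box with a grey lid, 66 x 104 x 38 mm, bystander; origin under its centre
- flask: stoppered conical flask, 77 mm across, 132 mm tall, bystander; origin under its centre
- sample_bottle_a: clear sample bottle with a white cap, 54 mm across, 118 mm tall, bystander; origin under its centre
- sample_bottle_b: clear sample bottle with a white cap, 54 mm across, 118 mm tall, bystander; origin under its centre
There are look-alikes about, which are no part of the job. Leave any green look-alike of the yellow_3 alone.

How it is judged:
On the way, in this order (a step that is already met when the one before it is completed fails the run):
1. all six cups sit upright in the carrier's wells, blue lids in one row and yellow in the other, let go, with the dry bath's lid still shut (z of blue_1 in the frame of carrier between 0.003 and 0.01 m and y of blue_1 in the frame of carrier between 0.034 and 0.056 m and x of blue_1 in the frame of carrier between -0.075 and 0.075 m and angle between each of blue_1, blue_2, blue_3, yellow_1, yellow_2, yellow_3's own z axis and vertical below 0.12 rad and z of blue_2 in the frame of carrier between 0.003 and 0.01 m and y of blue_2 in the frame of carrier between 0.034 and 0.056 m and x of blue_2 in the frame of carrier between -0.075 and 0.075 m and z of blue_3 in the frame of carrier between 0.003 and 0.01 m and y of blue_3 in the frame of carrier between 0.034 and 0.056 m and x of blue_3 in the frame of carrier between -0.075 and 0.075 m and z of yellow_1 in the frame of carrier between 0.003 and 0.01 m and y of yellow_1 in the frame of carrier between -0.056 and -0.034 m and x of yellow_1 in the frame of carrier between -0.075 and 0.075 m and z of yellow_2 in the frame of carrier between 0.003 and 0.01 m and y of yellow_2 in the frame of carrier between -0.056 and -0.034 m and x of yellow_2 in the frame of carrier between -0.075 and 0.075 m and z of yellow_3 in the frame of carrier between 0.003 and 0.01 m and y of yellow_3 in the frame of carrier between -0.056 and -0.034 m and x of yellow_3 in the frame of carrier between -0.075 and 0.075 m and contact force between the fingers and blue_1 below 0.2 N and contact force between the fingers and blue_2 below 0.2 N and contact force between the fingers and blue_3 below 0.2 N and contact force between the fingers and yellow_1 below 0.2 N and contact force between the fingers and yellow_2 below 0.2 N and contact force between the fingers and yellow_3 below 0.2 N and value of joint bath_lid below 0.06 rad), for 0.2 s.
2. the lid is held still by the gripper at 60 degrees (value of joint bath_lid between 0.942 and 1.152 rad and velocity of joint bath_lid between -0.15 and 0.15 rad/s and contact force between the fingers and bath_lid above 0.8 N), for 0.3 s.
At the end, for the whole second after the job is handed in: Gripper still holding the lid at 60 degrees within 6, still (under 0.15 rad/s), finger force on it over 0.8 N; all six cups let go, upright within 7 degrees, undersides within 4 mm of the well floors, blue lids in the row at y = +45 mm, yellow in the other (all of step 2 and z of blue_1 in the frame of carrier between 0.003 and 0.01 m and y of blue_1 in the frame of carrier between 0.034 and 0.056 m and x of blue_1 in the frame of carrier between -0.075 and 0.075 m and angle between each of blue_1, blue_2, blue_3, yellow_1, yellow_2, yellow_3's own z axis and vertical below 0.12 rad and z of blue_2 in the frame of carrier between 0.003 and 0.01 m and y of blue_2 in the frame of carrier between 0.034 and 0.056 m and x of blue_2 in the frame of carrier between -0.075 and 0.075 m and z of blue_3 in the frame of carrier between 0.003 and 0.01 m and y of blue_3 in the frame of carrier between 0.034 and 0.056 m and x of blue_3 in the frame of carrier between -0.075 and 0.075 m and z of yellow_1 in the frame of carrier between 0.003 and 0.01 m and y of yellow_1 in the frame of carrier between -0.056 and -0.034 m and x of yellow_1 in the frame of carrier between -0.075 and 0.075 m and z of yellow_2 in the frame of carrier between 0.003 and 0.01 m and y of yellow_2 in the frame of carrier between -0.056 and -0.034 m and x of yellow_2 in the frame of carrier between -0.075 and 0.075 m and z of yellow_3 in the frame of carrier between 0.003 and 0.01 m and y of yellow_3 in the frame of carrier between -0.056 and -0.034 m and x of yellow_3 in the frame of carrier between -0.075 and 0.075 m and contact force between the fingers and blue_1 below 0.2 N and contact force between the fingers and blue_2 below 0.2 N and contact force between the fingers and blue_3 below 0.2 N and contact force between the fingers and yellow_1 below 0.2 N and contact force between the fingers and yellow_2 below 0.2 N and contact force between the fingers and yellow_3 below 0.2 N); the arm keeps its last pose, push and grip.
It fails at once if the lid slams (falls faster than 1.5 rad/s) (velocity of joint bath_lid below -1.5 rad/s).
It fails at once if a cup is tipped over (angle between any of blue_1, blue_2, blue_3, yellow_1, yellow_2, yellow_3's own z axis and vertical above 0.8 rad).
It fails at once if the carrier is pushed more than 40 mm away (distance of carrier from where it was at the start of the episode above 0.04 m).
It fails at once if a bystander is shifted more than 30 mm or toppled (distance of any of timer, vial_box, flask, sample_bottle_a, sample_bottle_b from where it was at the start of the episode above 0.03 m or angle between any of timer, vial_box, flask, sample_bottle_a, sample_bottle_b's own z axis and vertical above 0.5 rad).
It also fails if it takes over 72 s, if anything falls off the work surface, if the arm or the gripper's body presses on something with over 40 N, if the wrist force passes 120 N, or if a joint passes its speed limit or range.

### The arm

A 6-joint arm with a two-finger parallel gripper is mounted at the origin on a cart in front of the work surface, level with it; the furniture and walls round the work are solid. World frame = base frame: x ahead of the robot, y to its left, z up, the work surface at z = 0. Lengths are in m, angles in rad, forces in N, time in s.
With the tool pointing down it reaches from about 0.25 to 0.775 m from the base axis. Payload 4 kg.
Tool frame: the origin (TCP) lies midway between the tips of the shut fingers; the grasp point (between the pads) lies 19 mm behind it (robot.tcp_to_grasp is the z of the grasp point in the tool frame, in m); z points along the fingers, y is the line along which they close (so a half turn about z gives the same grasp; the last joint's range is limited). The gripper opens to 94 mm and grips with 3 to 60 N. Pads are 16 mm wide; open, the fingers measure 119 mm over their backs; the gripper's body (75 mm by 177 mm) begins 78 mm behind the grasp point.
Start: joints at [1.238, 0.087, 1.371, -0, 1.684, -0.103], TCP at [0.125, 0.536, 0.179] pointing down, gripper open.
Joint ranges: [-3.1, 3.1], [-0.76, 2.03], [0.27, 2.55], [-1.08, 4.22], [0.17, 2.65], [-2.57, 2.57]. Speed limits (rad/s): [2.79, 2.79, 3.14, 3.14, 3.14, 3.14].

### API

Orientations are given as [roll, pitch, yaw] about the fixed x, y, z axes, in that order (R = Rz(yaw) Ry(pitch) Rx(roll)).
In Python, from bench import robot gives the robot as it stands. The module is installed in compiled form; this text tells all that it offers.
- The arm moves only by the tool move_arm, never from a script. Its argument "motion" is one flat list of numbers, 7 for each row, row after row: the turn, a rotation vector about the tool's x, y, z in units of 45 degrees (1.0 is 45 degrees), then the shift along the tool's x, y, z in units of 100 mm (1.0 is 100 mm), then the opening, from 0 (shut) to 1 (fully open). A call has 1 to 12 rows; each row shifts and turns the commanded pose from where the row before left it, along the tool's axes as they then stand; what a row does not reach is not made up. A row lasts 1/12 s, in which the tool goes at most 41.7 mm and 7.16 degrees, less where a joint would pass 70% of its speed; a pose out of reach is approached as far as the arm can. A call with a number of a shift or a turn outside -1 to 1 is refused whole. A call with a gripper value outside its range is refused whole. The fingers move at their own pace and stop on an object; the grip force is fixed at half the most. Time passes only in rows, so rows that do not move let the fingers close. It gives the time, the measured TCP pose, the force, the opening and the grip force at its end, in the units of the state.
- robot.get_obs(): the state, without advancing time (a new reading comes with each control period).
- robot.snapshot(name): name is "side" or "top"; returns the picture (384x512x3 uint8, red, green, blue); there is no depth.
- robot.get_calibration(name): a dict with "fx", "fy", "cx", "cy" (pixels), "k1" (the pictures are not rectified: a ray, as slopes to the right and down, at radius r is drawn at 1 + k1 r^2 times it, then the intrinsics apply), "R" (3x3) and "t" (3): a world point X has camera coordinates R X + t. Camera axes: x right, y down, z forward; pixel columns grow to the right and rows downward; lengths in m; the calibration is good to about 2 mm. A picture is of the moment at which its call begins. get_calibration takes no time and is no camera call.
- robot.close_job(): hands the job in; it is judged then, once.
The state is a dict: "time": time; "joint_positions": joint angles; "qvel": joint speeds; "joint_torque": joint torques, N m; "tool_pos": TCP position; "ee_rot": TCP orientation; "wrist_force": force on the tool from outside, world axes, zero at the start; "wrist_torque": the same for the moment, N m; "width": finger opening in m; "finger_force": force on a finger pad.
Only numpy, scipy, OpenCV 4.12 (cv2) and the standard library are available. Lean on these libraries where they do the work, as an engineer would, in place of code of your own. Each camera call takes 0.05 s, during which the arm holds its last target. There are 200 camera calls.

## Working session

There is one attempt and no reset: what is moved stays moved. The work goes in short steps, Python scripts to look and compute and a tool call to move; the robot and the scene stay as the last step left them, time stands still between calls to the robot, and variables do not carry over. Pictures are saved under pics/ and viewed, at most 10 in all, crops included, and the job is handed in when it is done.

Besides the shell and the picture viewer there is one more tool, called after "Emit:" as name(argument=value, ...), one argument or row to a line, values as JSON. move_arm: Moves the arm, as the interface text tells. Shifts and turns lie within -1 to 1; 1 stands for 100 mm of shift or 45 degrees of turn. Its arguments: {"type":"object","properties":{"motion":{"type":"array","items":{"type":"number"}}},"required":["motion"]}

```bash
mkdir -p pics; python3 - <<'E'
from bench import robot
import cv2
for n in("top","side"):
    cv2.imwrite(f"pics/{n}0.png",robot.snapshot(n)[:,:,::-1]); print(n,robot.get_calibration(n))
print(robot.get_obs(), robot.tcp_to_grasp)
E
```

```text
top {'fx': 378.48060964942965, 'fy': 378.48060964942965, 'cx': 257.545125581094, 'cy': 197.06276189849473, 'k1': -0.10431111493458815, 'R': array([[-0.01326263, -0.99989577,  0.00570519],
       [-0.98142418,  0.01192508, -0.19147942],
       [ 0.19139143, -0.00813873, -0.98148005]]), 't': array([-0.06614871,  0.59529038,  1.055663  ])}
side {'fx': 348.3843867361049, 'fy': 348.3843867361049, 'cx': 258.1018821911313, 'cy': 184.79599919917575, 'k1': -0.020704474374013546, 'R': array([[ 0.99881794,  0.04546246,  0.01720157],
       [ 0.03412057, -0.40371109, -0.91425005],
       [-0.0346196 ,  0.91375627, -0.40478508]]), 't': array([-0.57004027,  0.036486  ,  1.11796214])}
{'time': 0.1, 'joint_positions': array([ 1.23788435e+00,  8.78775581e-02,  1.37206051e+00, -1.14237981e-05,
        1.68355774e+00, -1.03070311e-01]), 'qvel': array([-1.66422114e-03,  3.43404478e-05, -3.14085285e-03,  1.59104182e-03,
        1.15887992e-03, -2.79847995e-04]), 'joint_torque': array([ 2.16914574e-03, -3.41253233e+01, -3.03302300e+01,  7.21698208e-02,
        3.04112595e-02, -1.10216604e-04]), 'tool_pos': array([0.12512569, 0.53504655, 0.17754479]), 'ee_rot': array([-3.13969843e+00, -1.84517996e-04,  2.91174954e+00]), 'wrist_force': array([0.13095296, 0.30982284, 0.63820962]), 'wrist_torque': array([-0.00478335, -0.05539123,  0.02727106]), 'finger_force': 0.0, 'width': 0.09385253900888625} -0.0188
```

View pics/top0.png

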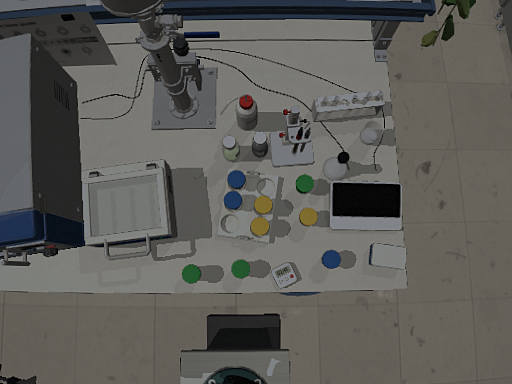

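View pics/side0.png

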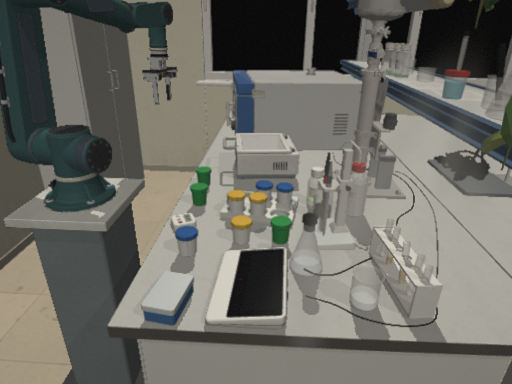

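The top view shows blue_3 on the bench at (331,259) and yellow_3 at (308,217). The green look-alikes are at (191,273), (241,268) and (305,184). The empty wells are at (229,224) in the blue row and (267,187) in the yellow row, and the bath handle is near (127,250). Next I'll measure these.

```bash
cat > h.py <<'E'
import numpy as np, cv2
from bench import robot
def ray(n,uv):
    c=robot.get_calibration(n); K=np.array([[c['fx'],0,c['cx']],[0,c['fy'],c['cy']],[0,0,1]])
    p=cv2.undistortPoints(np.array([[uv]],float),K,np.array([c['k1'],0,0,0,0.]))[0,0]
    return -c['R'].T@c['t'], c['R'].T@np.array([p[0],p[1],1])
def plane(n,uv,z):
    o,d=ray(n,uv); return o+d*(z-o[2])/d[2]
def proj(n,X):
    c=robot.get_calibration(n); q=c['R']@np.array(X)+c['t']; s=q[:2]/q[2]; s=s*(1+c['k1']*(s@s)); return s*c['fx']+[c['cx'],c['cy']]
def two(a,b):
    (o,d),(p,e)=ray("top",a),ray("side",b); d=d/np.linalg.norm(d); e=e/np.linalg.norm(e)
    s=np.linalg.lstsq(np.c_[d,-e],p-o,rcond=None)[0]; A,B=o+s[0]*d,p+s[1]*e
    return (A+B)/2, np.linalg.norm(A-B)
def blobs(im,lo,hi,amin=25):
    m=cv2.inRange(cv2.cvtColor(im,cv2.COLOR_BGR2HSV),lo,hi); n,_,st,ce=cv2.connectedComponentsWithStats(m)
    return [(ce[i].round(1),st[i,2:5]) for i in range(1,n) if st[i,4]>amin]
COL={'blue':((100,120,50),(118,255,255)),'yellow':((15,120,80),(28,255,255)),'green':((55,100,40),(85,255,255))}
E
python3 - <<'E'
from h import *
for n in("top","side"):
    im=cv2.imread(f"pics/{n}0.png")
    for c in COL:
        for ce,s in blobs(im,*COL[c]):
            if s[2]<500: print(n,c,ce,s,plane(n,ce,.056).round(4))
im=cv2.imread("pics/top0.png")
cv2.imwrite("pics/crop.png",np.vstack([cv2.resize(im[155:275,70:190],(400,300)*1 if 0 else (400,400),interpolation=cv2.INTER_CUBIC)])if 0 else np.hstack([cv2.resize(im[150:280,75:180],(390,483),interpolation=cv2.INTER_CUBIC),cv2.resize(im[165:275,215:350],(410,483) if 0 else (410,334),interpolation=cv2.INTER_CUBIC)[:483] if 0 else cv2.copyMakeBorder(cv2.resize(im[165:275,215:350],(410,334),interpolation=cv2.INTER_CUBIC),0,149,0,0,cv2.BORDER_CONSTANT)]))
E
```

```text
top blue [378.1   1.8] [47  3 63] [ 1.2746 -0.4979  0.056 ]
top blue [200.1  32.7] [34  3 71] [1.1495 0.1085 0.056 ]
top blue [235.9 178.7] [ 17  17 233] [ 0.6512 -0.0101  0.056 ]
top blue [232.4 199.7] [ 18  18 246] [5.877e-01 4.000e-04 5.600e-02]
top blue [331. 259.] [ 19  19 257] [ 0.4106 -0.2827  0.056 ]
top blue [300.5 293.1] [36  3 67] [ 0.3163 -0.1917  0.056 ]
top yellow [262.8 204.4] [ 18  18 253] [ 0.5726 -0.0889  0.056 ]
top yellow [308.1 216.2] [ 19  18 251] [ 0.5359 -0.2209  0.056 ]
top yellow [259.4 225.9] [ 18  18 261] [ 0.5093 -0.078   0.056 ]
top green [304.4 183. ] [ 18  17 244] [ 0.6357 -0.2137  0.056 ]
top green [240.3 268.6] [ 18  18 264] [ 0.3875 -0.0218  0.056 ]
top green [190.9 273.4] [ 19  18 267] [0.3752 0.1193 0.056 ]
side blue [243.4  85.3] [ 17  20 203] [0.3423 2.157  0.056 ]
side blue [263.8 185. ] [ 16   9 117] [0.587  0.0116 0.056 ]
side blue [284.5 187. ] [ 16   9 121] [0.6512 0.0018 0.056 ]
side blue [186.  233.1] [ 21  15 245] [ 0.4123 -0.2841  0.056 ]
side blue [166.8 313.9] [ 47  37 321] [ 0.4398 -0.5401  0.056 ]
side yellow [236. 195.] [ 17  11 152] [ 0.5083 -0.0672  0.056 ]
side yellow [257.6 197.2] [ 18  11 162] [ 0.5718 -0.0768  0.056 ]
side yellow [240.9 221.8] [ 21  14 232] [ 0.5366 -0.2213  0.056 ]
side green [200.6 185.6] [ 20  39 479] [ 0.3927 -0.0094  0.056 ]
side green [280.3 228.7] [ 20  28 432] [ 0.6351 -0.2474  0.056 ]
```

View pics/crop.png

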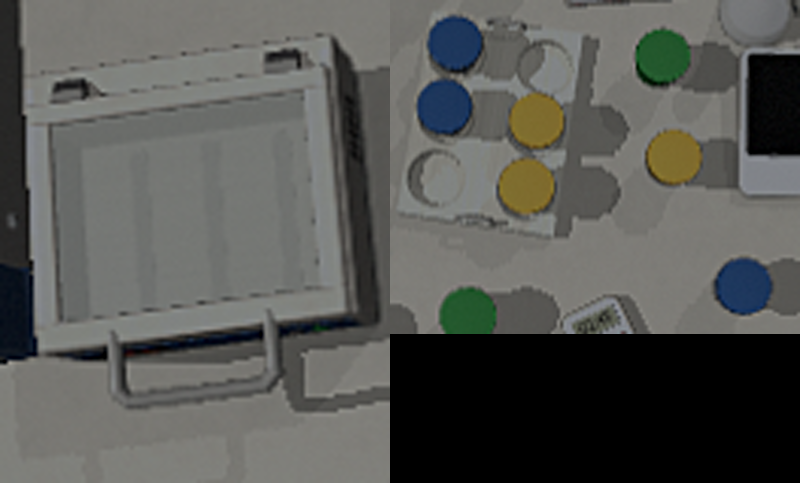

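The crop confirms both picks. blue_3 is the only blue lid off the carrier, at (331,259). yellow_3, at (308,216), is yellow; the similar cup at (304,183) is green, so I'll leave it. Next I'll fit the carrier and bath poses.

```bash
cat >> h.py <<'E'
from scipy.spatial.transform import Rotation as Ro
def go(target,yaw=None,o=None):
    "tool-frame shift (100 mm) and turn (45 deg) to a TCP target, tool down"
    o=o or robot.get_obs(); R=Ro.from_euler('xyz',o['ee_rot']); 
    yaw=o['ee_rot'][2] if yaw is None else np.radians(yaw)
    D=Ro.from_euler('xyz',[np.pi,0,yaw]); t=(R.inv()*D).as_rotvec()/np.radians(45)
    d=np.array(target)-o['tool_pos']
    print('turn',t.round(3),'shift now-axes',(R.inv().apply(d)*10).round(3),'after turn',(D.inv().apply(d)*10).round(3))
E
python3 - <<'E'
from h import *
m=np.array([[64,45],[0,45],[0,-45],[-64,-45]])/1e3
top=[(235.9,178.7),(232.4,199.7),(262.8,204.4),(259.4,225.9)]
side=[(284.5,187),(263.8,185),(257.6,197.2),(236,195)]
for n,px in(("top",top),("side",side)):
    w=np.array([plane(n,p,.062)[:2] for p in px]); A=m-m.mean(0); B=w-w.mean(0)
    a=np.arctan2((A[:,0]*B[:,1]-A[:,1]*B[:,0]).sum(),(A*B).sum()); R=np.array([[np.cos(a),-np.sin(a)],[np.sin(a),np.cos(a)]])
    c=w.mean(0)-R@m.mean(0); print(n,'carrier',c.round(4),np.degrees(a).round(2),'res mm',((m@R.T+c-w)*1e3).round(1).tolist(),'blue well',(R@[-.064,.045]+c).round(4),'yel well',(R@[.064,-.045]+c).round(4))
im=cv2.imread("pics/top0.png")
def cr(x,y): return (75+(x+.5)*105/390-.5,150+(y+.5)*130/483-.5)
for nm,p,z in(("barL",(122,396),.107),("barR",(273,380),.107),("lidFL",(35,352),.104),("lidFR",(352,315),.104),("lidBL",(25,80),.11),("lidBR",(332,40),.11),("armL",(115,350),.107),("armR",(271,330),.107)):
    print(nm,np.round(cr(*p),1),plane("top",cr(*p),z).round(4))
for z in(.2,.3,.4): print('instr',z,plane("top",(80,120),z).round(3),plane("top",(84,240),z).round(3))
go((.411,-.2835,.16),170.4)
E
```

```text
top carrier [ 0.5791 -0.0442] -9.55 res mm [[0.0, -0.1], [-0.0, 0.1], [0.1, 0.1], [-0.1, -0.1]] blue well [0.5235 0.0107] yel well [ 0.6348 -0.0992]
side carrier [ 0.5799 -0.0456] -9.45 res mm [[-0.1, -0.1], [0.0, 0.7], [0.3, -0.9], [-0.2, 0.2]] blue well [0.5242 0.0093] yel well [ 0.6357 -0.1005]
barL [107.5 256.2] [0.4227 0.345  0.107 ]
barR [148.1 251.9] [0.4344 0.2304 0.107 ]
lidFL [ 84.1 244.4] [0.4558 0.4161 0.104 ]
lidFR [169.4 234.4] [0.4826 0.173  0.104 ]
lidBL [ 81.4 171.2] [0.667 0.437 0.11 ]
lidBR [164.  160.4] [0.6948 0.1939 0.11  ]
armL [105.6 243.8] [0.4571 0.3522 0.107 ]
armR [147.6 238.5] [0.4715 0.2332 0.107 ]
instr 0.2 [0.788 0.411 0.2  ] [0.46  0.373 0.2  ]
instr 0.3 [0.745 0.361 0.3  ] [0.452 0.327 0.3  ]
instr 0.4 [0.702 0.311 0.4  ] [0.444 0.281 0.4  ]
turn [-0.002 -0.    -0.079] shift now-axes [-4.648 -7.319  0.188] after turn [-4.184 -7.594  0.175]
```

Emit:
move_arm(
  motion=[0,0,-0.079,0,0,0,0.8,0,0,0,-0.167,-0.304,0,0.8,0,0,0,-0.167,-0.304,0,0.8,0,0,0,-0.167,-0.304,0,0.8,0,0,0,-0.167,-0.304,0,0.8,0,0,0,-0.167,-0.304,0,0.8,0,0,0,-0.167,-0.304,0,0.8,0,0,0,-0.167,-0.304,0,0.8,0,0,0,-0.167,-0.304,0,0.8,0,0,0,-0.167,-0.304,0,0.8,0,0,0,-0.167,-0.304,0,0.8,0,0,0,-0.167,-0.304,0,0.8],
)

```text
time: 1.1
tool_pos: [0.2503, 0.1736, 0.1783]
ee_rot: [3.141, 0.0, 2.975]
wrist_force: [1.4, -0.1, 0.6]
width: 0.0752
finger_force: 0.0
```

Emit:
move_arm(
  motion=[0,0,0,-0.167,-0.304,0,0.8,0,0,0,-0.167,-0.304,0,0.8,0,0,0,-0.167,-0.304,0,0.8,0,0,0,-0.167,-0.304,0,0.8,0,0,0,-0.167,-0.304,0,0.8,0,0,0,-0.167,-0.304,0,0.8,0,0,0,-0.167,-0.304,0,0.8,0,0,0,-0.167,-0.304,0,0.8,0,0,0,-0.167,-0.304,0,0.8,0,0,0,-0.167,-0.304,0,0.8,0,0,0,-0.167,-0.304,0,0.8,0,0,0,-0.167,-0.304,0,0.8],
)

```text
time: 2.1
tool_pos: [0.3872, -0.2196, 0.178]
ee_rot: [3.141, -0.001, 2.973]
wrist_force: [-0.0, 0.3, 1.5]
width: 0.0753
finger_force: 0.0
```

```bash
python3 - <<'E'
from h import *
go((.4114,-.2834,.035),170.4)
o=robot.get_obs();print(o['tool_pos'],o['joint_positions'].round(2),o['time'])
for s in((250,80),(243,72),(252,88)): print(two((84,241),s))
E
```

```text
turn [ 0.001 -0.001 -0.001] shift now-axes [-0.347 -0.589  1.429] after turn [-0.345 -0.588  1.43 ]
[ 0.38715577 -0.21964125  0.17797593] [-0.64 -0.15  1.6   0.    1.69 -2.05] 2.1
(array([0.48432189, 0.31863999, 0.32813342]), np.float64(0.07405118365957485))
(array([0.47101015, 0.30398244, 0.35804279]), np.float64(0.05231402830243304))
(array([0.48889741, 0.33274461, 0.29774103]), np.float64(0.07830020889528715))
```

Emit:
move_arm(
  motion=[0,0,0,-0.167,-0.304,0,0.8,0,0,0,0,0,0,0.8,0,0,0,0,0,0.2,0.8,0,0,0,0,0,0.2,0.8,0,0,0,0,0,0.2,0.8,0,0,0,0,0,0.2,0.8,0,0,0,0,0,0,0.8,0,0,0,0,0,0,0.8],
)

```text
time: 2.77
tool_pos: [0.3977, -0.2496, 0.0974]
ee_rot: [3.14, -0.003, 2.974]
wrist_force: [0.5, 0.8, -0.1]
width: 0.0751
finger_force: 0.0
```

```bash
python3 - <<'E'
from h import *
go((.4114,-.2834,.035),170.4)
E
```

```text
turn [ 0.002 -0.004  0.   ] shift now-axes [-0.194 -0.312  0.623] after turn [-0.192 -0.311  0.624]
```

Emit:
move_arm(
  motion=[0,0,0,-0.097,-0.155,0,0.8,0,0,0,-0.097,-0.156,0,0.8,0,0,0,0,0,0,0.8,0,0,0,0,0,0.2,0.8,0,0,0,0,0,0.2,0.8,0,0,0,0,0,0.22,0.8,0,0,0,0,0,0,0.8,0,0,0,0,0,0,0.8],
)

```text
time: 3.43
tool_pos: [0.4122, -0.2838, 0.0367]
ee_rot: [3.141, -0.001, 2.974]
wrist_force: [-0.2, -0.1, 0.0]
width: 0.0749
finger_force: 0.0
```

```bash
python3 - <<'E'
from h import *
go((.4114,-.2834,.035),170.4)
cv2.imwrite("pics/a.png",cv2.resize(robot.snapshot("side")[180:280,120:250,::-1],(780,600)))
E
```

```text
turn [ 0.001 -0.002  0.   ] shift now-axes [0.008 0.003 0.017] after turn [0.008 0.003 0.017]
```

View pics/a.png

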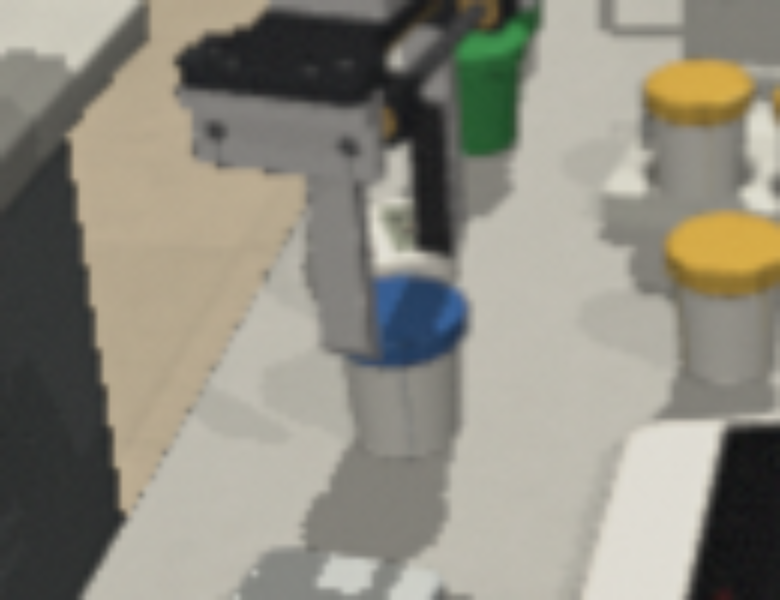

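```bash
python3 - <<'E'
from h import *
f=lambda x:(np.array(x)-[120,180])*6
T=np.array([.4122,-.2838,0]); u=np.array([.165,.986,0])
for nm,X in(("centre lid top",T+[0,0,.06]),("near pad tip inner",T+[0,0,.037]-u*.0375),("near tip outer",T+[0,0,.037]-u*.05),("far tip in",T+[0,0,.037]+u*.0375),("far z=.08",T+[0,0,.08]+u*.0375)): print(nm,f(proj("side",X)))
im=robot.snapshot("top")[:,:,::-1]; print([b for b in blobs(np.ascontiguousarray(im),*COL['blue'])if abs(b[0]-[331,259]).max()<15])
E
```

```text
centre lid top [395.34321684 309.48434968]
near pad tip inner [360.69560523 411.62750394]
near tip outer [347.11626285 430.08089123]
far tip in [434.87350378 310.84743983]
far z=.08 [428.52232135 219.61149924]
[]
```

The picture shows the lid between the fingers, centred at about crop (400,315). The fingertips end near row 355, higher than the projected row of about 411. I'll look once more to rule out a stale picture.

```bash
python3 - <<'E'
from h import *
im=robot.snapshot("side")[:,:,::-1]; o=robot.get_obs(); print(o['tool_pos'],o['width'],o['time'],proj("side",o['tool_pos']))
cv2.imwrite("pics/b.png",cv2.resize(im[190:270,140:220],(600,600)))
E
```

```text
[ 0.41379392 -0.28542177  0.03890813] 0.07521626724585517 3.5833 [186.99585109 239.58911193]
```

View pics/b.png

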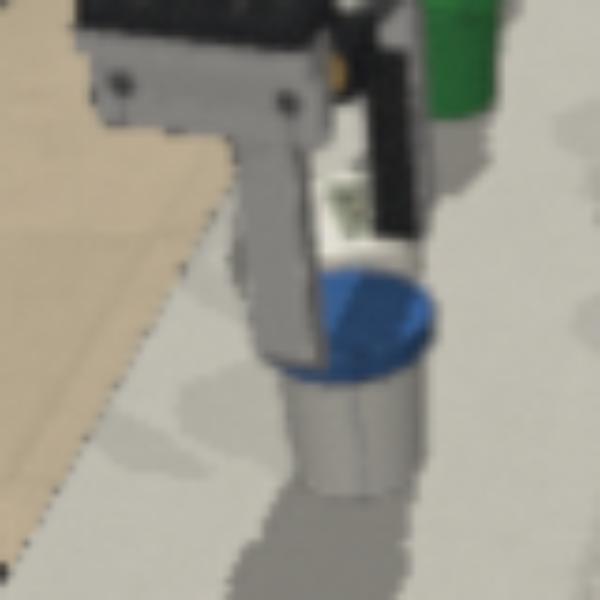

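```bash
python3 - <<'E'
from h import *
u=np.array([.228,.974,0]);T=np.array([.1251,.535,.1775])
for s in(-.053,.053): print(proj("side",T+u*s), proj("side",T+u*s+[0,0,.03]))
im=cv2.imread("pics/side0.png"); cv2.imwrite("pics/c.png",cv2.resize(im[45:115,130:190],(510,595)))
E
```

```text
[156.92163493 110.55321545] [156.23046996 103.48311488]
[169.24512137 105.93269331] [168.68884056  99.24867498]
```

View pics/c.png

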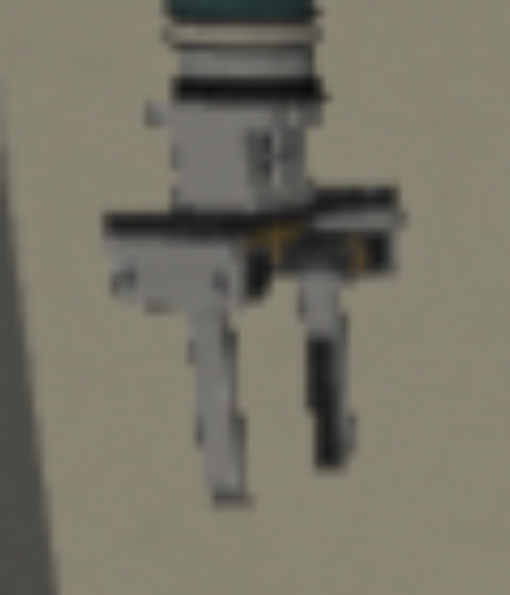

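The start picture shows the same thing. The tips sit at rows 104 and 100, against projected rows of 110.6 and 105.9, so the real tips are about 28 mm above the reported TCP. Going down to a reported z of 0.012 is safe either way, and I'll watch the force.

Emit:
move_arm(
  motion=[0,0,0,0,0,0.08,0.8,0,0,0,0,0,0.08,0.8,0,0,0,0,0,0.08,0.8,0,0,0,0,0,0,0.8,0,0,0,0,0,0,0.8],
)

```text
time: 4.0
tool_pos: [0.4119, -0.284, 0.0114]
ee_rot: [3.14, -0.002, 2.974]
wrist_force: [-0.1, -0.1, 0.7]
width: 0.0753
finger_force: 0.0
```

```bash
python3 - <<'E'
from h import *
im=robot.snapshot("side")[:,:,::-1]; o=robot.get_obs(); print(o['tool_pos'],o['wrist_force'],o['time'],proj("side",o['tool_pos']))
cv2.imwrite("pics/d.png",cv2.resize(im[190:270,140:220],(600,600)))
E
```

```text
[ 0.41227738 -0.28433924  0.0120162 ] [ 0.12275018  0.29541435 -0.41008245] 4.05 [187.22008715 248.79067701]
```

View pics/d.png

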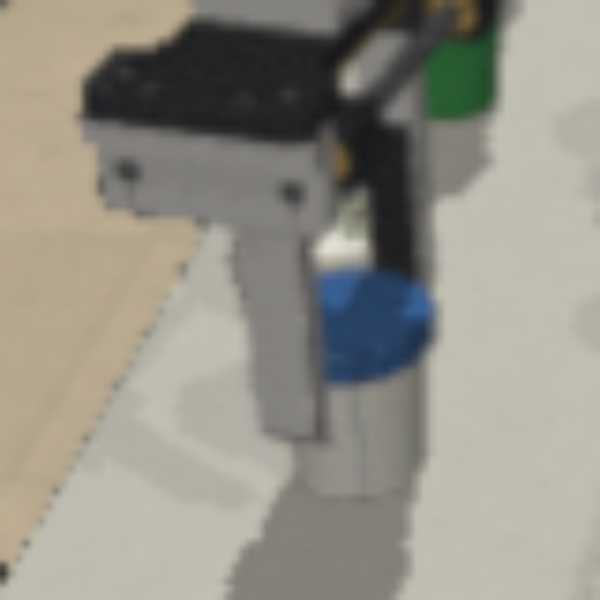

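The tip is now at row 248, which gives a true tip height of about 0.039. So true z is reported z plus 0.028. I'll go 4 mm lower, grip and lift.

Emit:
move_arm(
  motion=[0,0,0,0,0,0.04,0.8,0,0,0,0,0,0,0,0,0,0,0,0,0,0,0,0,0,0,0,0,0,0,0,0,0,0,0,0,0,0,0,0,0,0,0,0,0,0,0,0,-0.1,0,0,0,0,0,0,-0.3,0,0,0,0,0,0,-0.3,0,0,0,0,0,0,-0.3,0,0,0,0,0,0,0,0,0,0,0,0,0,0,0],
)

```text
time: 5.05
tool_pos: [0.414, -0.2859, 0.1117]
ee_rot: [-3.138, 0.005, 2.974]
wrist_force: [-0.4, -0.1, -0.8]
width: 0.0534
finger_force: 30.0
```

```bash
python3 - <<'E'
from h import *
O=[];P=[]
for i in range(3):
    t=np.ascontiguousarray(robot.snapshot("top")[:,:,::-1]);s=np.ascontiguousarray(robot.snapshot("side")[:,:,::-1]); O.append(robot.get_obs()['tool_pos'])
print(np.mean(O,0),robot.get_obs()['width'],robot.get_obs()['finger_force'],robot.get_obs()['time'])
print([b for b in blobs(t,*COL['blue'],8) if 150<b[0][1]<290 and b[0][0]>200]);print([b for b in blobs(s,*COL['blue'],8) if 100<b[0][1]<260])
go((.5239,.0102,.105),170.4,dict(tool_pos=np.mean(O,0),ee_rot=robot.get_obs()['ee_rot']))
E
```

```text
[ 0.41181971 -0.28398838  0.10721311] 0.053365051821291455 29.99984622001648 5.35
[(array([236. , 178.8]), array([ 17,  17, 234], dtype=int32)), (array([232.4, 199.8]), array([ 18,  18, 246], dtype=int32))]
[(array([245. , 114.2]), array([ 15,  35, 511], dtype=int32)), (array([263.8, 185. ]), array([ 16,   9, 118], dtype=int32)), (array([284.5, 187. ]), array([ 16,   9, 120], dtype=int32)), (array([187.5, 195.4]), array([ 13,  14, 134], dtype=int32))]
turn [ 0.002 -0.004 -0.   ] shift now-axes [-0.614  3.088  0.026] after turn [-0.614  3.088  0.022]
```

Emit:
move_arm(
  motion=[0,0,0,-0.051,0.257,0,0,0,0,0,-0.051,0.257,0,0,0,0,0,-0.051,0.257,0,0,0,0,0,-0.051,0.257,0,0,0,0,0,-0.051,0.257,0,0,0,0,0,-0.051,0.257,0,0,0,0,0,-0.051,0.257,0,0,0,0,0,-0.051,0.257,0,0,0,0,0,-0.051,0.257,0,0,0,0,0,-0.051,0.257,0,0,0,0,0,-0.051,0.257,0,0,0,0,0,-0.051,0.257,0,0],
)

```text
time: 6.35
tool_pos: [0.5241, 0.0106, 0.1075]
ee_rot: [-3.141, -0.002, 2.974]
wrist_force: [-0.6, 0.1, -0.5]
width: 0.0534
finger_force: 30.0
```

Emit:
move_arm(
  motion=[0,0,0,0,0,0,0,0,0,0,0,0,0,0,0,0,0,0,0,0,0],
)

```text
time: 6.6
tool_pos: [0.5238, 0.0089, 0.1077]
ee_rot: [-3.141, -0.002, 2.974]
wrist_force: [-0.7, -0.3, -0.5]
width: 0.0532
finger_force: 30.0
```

```bash
cat >> h.py <<'E'
def avg(n=4):
    O=[]
    for i in range(n): im=robot.snapshot("side"); O.append(robot.get_obs())
    o=dict(O[-1]); o['tool_pos']=np.mean([p['tool_pos'] for p in O],0); o['ee_rot']=O[-1]['ee_rot']
    print(o['tool_pos'].round(4),o['ee_rot'].round(3),o['wrist_force'].round(2),o['width'].round(4),o['time']); return o,np.ascontiguousarray(im[:,:,::-1])
E
python3 - <<'E'
from h import *
o,s=avg(); go((.5239,.0102,.014),170.4,o)
cv2.imwrite("pics/e.png",cv2.resize(s[130:230,200:320],(720,600)))
print([b for b in blobs(s,*COL['blue'],8) if 100<b[0][1]<260])
E
```

```text
Traceback (most recent call last):
  File "h.py", line 31, in avg
    print(o['tool_pos'].round(4),o['ee_rot'].round(3),o['wrist_force'].round(2),o['width'].round(4),o['time']); return o,np.ascontiguousarray(im[:,:,::-1])
                                                                                ^^^^^^^^^^^^^^^^
AttributeError: 'float' object has no attribute 'round'
```

Emit:
move_arm(
  motion=[0,0,0,0,0,0.2,0,0,0,0,0,0,0.2,0,0,0,0,0,0,0.2,0,0,0,0,0,0,0.1,0,0,0,0,0,0,0.04,0,0,0,0,0,0,0,0,0,0,0,0,0,0,0],
)

```text
time: 7.38
tool_pos: [0.525, 0.0089, 0.0355]
ee_rot: [3.141, 0.001, 2.973]
wrist_force: [0.8, -0.1, 0.1]
width: 0.0532
finger_force: 30.0
```

```bash
sed -i "s/o\['width'\].round(4)/o['width']/" h.py
python3 - <<'E'
from h import *
o,s=avg(); go((.5239,.0102,.014),170.4,o)
print([b for b in blobs(s,*COL['blue'],8) if 100<b[0][1]<260], proj("side",(.5239,.0102,.08)))
cv2.imwrite("pics/e.png",cv2.resize(s[140:220,200:300],(750,600)))
E
```

```text
[0.5255 0.0091 0.036 ] [3.141e+00 2.000e-03 2.974e+00] [-0.05  0.37 -0.27] 0.052915550425501424 7.5833
turn [ 0.     0.003 -0.   ] shift now-axes [0.018 0.008 0.22 ] after turn [0.018 0.009 0.22 ]
[(array([248.2, 176.6]), array([ 6,  8, 41], dtype=int32)), (array([263.8, 185. ]), array([ 16,   9, 118], dtype=int32)), (array([284.5, 187. ]), array([ 16,   9, 121], dtype=int32))] [243.56885612 177.38835004]
```

View pics/e.png

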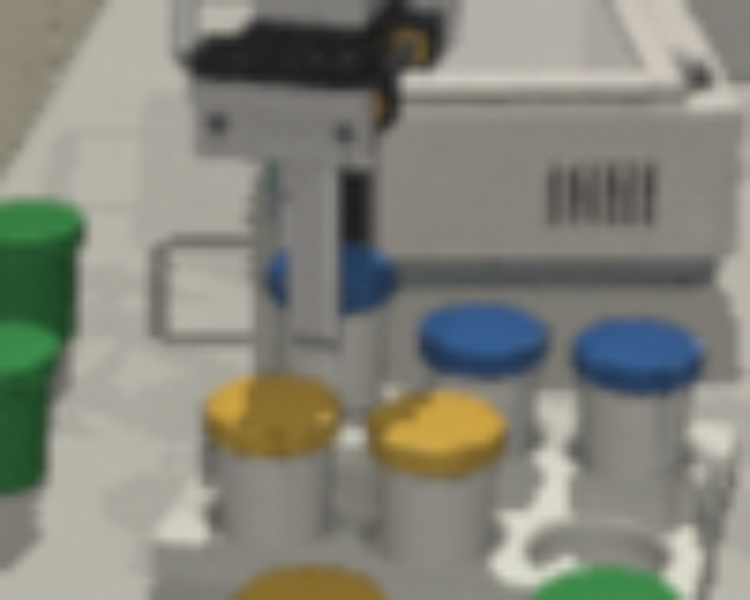

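The held lid spans crop columns 267–395, which centres it at pixel column 244.1 against 243.6 expected over the well. That is about 1.4 mm off, so I'll correct it and lower.

Emit:
move_arm(
  motion=[0,0,0,0.016,0.008,0.02,0,0,0,0,0,0,0.04,0,0,0,0,0,0,0.04,0,0,0,0,0,0,0.04,0,0,0,0,0,0,0.04,0,0,0,0,0,0,0.02,0,0,0,0,0,0,0,0,0,0,0,0,0,0,0],
)

```text
time: 8.25
tool_pos: [0.523, 0.0103, 0.0147]
ee_rot: [3.142, -0.0, 2.974]
wrist_force: [-0.9, 0.0, 2.4]
width: 0.0532
finger_force: 30.0
```

```bash
python3 - <<'E'
from h import *
o,s=avg(); go((.5239,.0102,.014),170.4,o)
print([b for b in blobs(s,*COL['blue'],8) if 100<b[0][1]<260])
E
```

```text
[0.523  0.0103 0.0147] [3.141 0.    2.974] [-0.83  0.03  2.25] 0.053375047708522784 8.45
turn [ 0.  0. -0.] shift now-axes [-0.009  0.     0.007] after turn [-0.009  0.     0.007]
[(array([247. , 182.6]), array([ 6, 10, 42], dtype=int32)), (array([263.9, 185. ]), array([ 15,   9, 114], dtype=int32)), (array([284.5, 187. ]), array([ 16,   9, 120], dtype=int32))]
```

Emit:
move_arm(
  motion=[0,0,0,0,0,0,0.75,0,0,0,0,0,0,0.75,0,0,0,0,0,0,0.75,0,0,0,0,0,-0.1,0.75,0,0,0,0,0,-0.3,0.75,0,0,0,0,0,-0.3,0.75,0,0,0,0,0,-0.3,0.75,0,0,0,0,0,0,0.75],
)

```text
time: 9.12
tool_pos: [0.5274, 0.0099, 0.1228]
ee_rot: [3.14, 0.014, 2.974]
wrist_force: [1.5, -0.4, 1.5]
width: 0.071
finger_force: 0.0
```

```bash
python3 - <<'E'
from h import *
o,s=avg(); go((.5362,-.2211,.115),170.4,o)
print([(b,plane("side",b[0],.062)) for b in blobs(s,*COL['blue'],8) if 100<b[0][1]<260])
E
```

```text
[0.5239 0.0102 0.1162] [-3.142e+00 -2.000e-03  2.974e+00] [ 0.2  -0.59 -2.24] 0.07042802393074028 9.3167
turn [-0.    -0.002 -0.   ] shift now-axes [-0.508 -2.26   0.011] after turn [-0.507 -2.26   0.012]
[((array([242.8, 182.8]), array([ 16,   9, 115], dtype=int32)), array([0.52157313, 0.00942849, 0.062     ])), ((array([263.8, 185. ]), array([ 16,   9, 117], dtype=int32)), array([ 0.58726971, -0.00194823,  0.062     ])), ((array([284.4, 187. ]), array([ 16,   9, 120], dtype=int32)), array([ 0.65027397, -0.01167791,  0.062     ]))]
```

Emit:
move_arm(
  motion=[0,0,0,-0.051,-0.226,0,0.75,0,0,0,-0.051,-0.226,0,0.75,0,0,0,-0.051,-0.226,0,0.75,0,0,0,-0.051,-0.226,0,0.75,0,0,0,-0.051,-0.226,0,0.75,0,0,0,-0.051,-0.226,0,0.75,0,0,0,-0.051,-0.226,0,0.75,0,0,0,-0.051,-0.226,0,0.75,0,0,0,-0.051,-0.226,0,0.75,0,0,0,-0.051,-0.226,0,0.75,0,0,0,0,0,0,0.75,0,0,0,0,0,0,0.75],
)

```text
time: 10.32
tool_pos: [0.5343, -0.2212, 0.1122]
ee_rot: [3.14, -0.004, 2.972]
wrist_force: [0.4, 0.1, -0.7]
width: 0.0702
finger_force: 0.0
```

```bash
python3 - <<'E'
from h import *
o,s=avg(); go((.5362,-.2211,.008),170.4,o)
E
```

```text
[ 0.5349 -0.2199  0.1133] [ 3.141e+00 -1.000e-03  2.975e+00] [-0.58 -0.78  0.61] 0.07066876576008892 10.5167
turn [ 0.001 -0.001  0.001] shift now-axes [-0.016 -0.011  1.053] after turn [-0.015 -0.01   1.053]
```

Emit:
move_arm(
  motion=[0,0,0,-0.012,-0.01,0.2,0.75,0,0,0,0,0,0.25,0.75,0,0,0,0,0,0.25,0.75,0,0,0,0,0,0.25,0.75,0,0,0,0,0,0.1,0.75,0,0,0,0,0,0,0.75,0,0,0,0,0,0,0.75],
)

```text
time: 11.1
tool_pos: [0.5367, -0.2216, 0.0098]
ee_rot: [3.141, -0.0, 2.975]
wrist_force: [0.2, -0.4, 0.5]
width: 0.0709
finger_force: 0.0
```

```bash
python3 - <<'E'
from h import *
o,s=avg(); go((.5362,-.2211,.008),170.4,o)
E
```

```text
[ 0.5379 -0.2226  0.0116] [-3.14   0.004  2.974] [-0.74  0.85 -0.38] 0.07060946159770246 11.3
turn [-0.001  0.005 -0.   ] shift now-axes [0.02  0.012 0.036] after turn [0.02  0.012 0.036]
```

Emit:
move_arm(
  motion=[0,0,0,0.008,0.006,0.02,0.75,0,0,0,0,0,0,0,0,0,0,0,0,0,0,0,0,0,0,0,0,0,0,0,0,0,0,0,0,0,0,0,0,0,0,0,0,0,0,0,0,0,0],
)

```text
time: 11.88
tool_pos: [0.5359, -0.2215, 0.0078]
ee_rot: [3.141, 0.0, 2.974]
wrist_force: [-0.4, 1.1, 2.0]
width: 0.0534
finger_force: 30.0
```

Emit:
move_arm(
  motion=[0,0,0,0,0,-0.1,0,0,0,0,0,0,-0.3,0,0,0,0,0,0,-0.3,0,0,0,0,0,0,-0.3,0,0,0,0,0,0,0,0,0,0,0,0,0,0,0],
)

```text
time: 12.38
tool_pos: [0.5374, -0.2225, 0.1106]
ee_rot: [-3.14, 0.006, 2.974]
wrist_force: [0.2, -0.1, -1.1]
width: 0.0533
finger_force: 30.0
```

```bash
python3 - <<'E'
from h import *
o,s=avg(8); go((.6353,-.0998,.107),170.4,o)
E
```

```text
[ 0.535  -0.2211  0.106 ] [ 3.141e+00 -2.000e-03  2.974e+00] [-0.72  0.79 -0.85] 0.0531181641540822 12.7833
turn [ 0.001 -0.003 -0.   ] shift now-axes [-0.786  1.364 -0.01 ] after turn [-0.786  1.364 -0.01 ]
```

Emit:
move_arm(
  motion=[0,0,0,-0.098,0.17,0,0,0,0,0,-0.098,0.17,0,0,0,0,0,-0.098,0.17,0,0,0,0,0,-0.098,0.17,0,0,0,0,0,-0.098,0.17,0,0,0,0,0,-0.098,0.17,0,0,0,0,0,-0.098,0.17,0,0,0,0,0,-0.098,0.17,0,0,0,0,0,0,0,0,0,0,0,0,0,0,0,0,0],
)

```text
invalid input
```

```bash
python3 - <<'E'
from h import *
o,s=avg(6); go((.6353,-.0998,.036),170.4,o)
E
```

```text
[ 0.5357 -0.2214  0.1071] [3.141 0.    2.974] [ 0.27  0.21 -0.52] 0.053147204245255916 13.0833
turn [ 0.  0. -0.] shift now-axes [-0.779  1.365  0.711] after turn [-0.78   1.365  0.711]
```

Emit:
move_arm(
  motion=[0,0,0,-0.098,0.17,0,0,0,0,0,-0.098,0.17,0,0,0,0,0,-0.098,0.17,0,0,0,0,0,-0.098,0.17,0,0,0,0,0,-0.098,0.17,0,0,0,0,0,-0.098,0.17,0,0,0,0,0,-0.098,0.17,0,0,0,0,0,-0.098,0.17,0,0,0,0,0,0,0,0,0,0,0,0,0,0,0,0],
)

```text
time: 13.92
tool_pos: [0.636, -0.0999, 0.1073]
ee_rot: [-3.141, -0.001, 2.976]
wrist_force: [0.3, 0.3, -0.8]
width: 0.0538
finger_force: 30.0
```

```bash
python3 - <<'E'
from h import *
o,s=avg(6); go((.6353,-.0998,.036),170.4,o)
E
```

```text
[ 0.6354 -0.1012  0.1076] [-3.141  0.     2.973] [-0.27 -0.34 -0.58] 0.053363637986029715 14.2167
turn [-0.     0.    -0.002] shift now-axes [0.004 0.014 0.716] after turn [0.004 0.014 0.716]
```

Emit:
move_arm(
  motion=[0,0,0,0.003,0.01,0.2,0,0,0,0,0,0,0.2,0,0,0,0,0,0,0.2,0,0,0,0,0,0,0.11,0,0,0,0,0,0,0,0,0,0,0,0,0,0,0],
)

```text
time: 14.72
tool_pos: [0.6353, -0.0998, 0.0362]
ee_rot: [3.141, -0.001, 2.973]
wrist_force: [0.4, 0.0, 0.3]
width: 0.0533
finger_force: 30.0
```

```bash
python3 - <<'E'
from h import *
o,s=avg(6); go((.6353,-.0998,.014),170.4,o)
m=cv2.inRange(cv2.cvtColor(s,cv2.COLOR_BGR2HSV),*COL['yellow']); 
b=[b for b in blobs(s,*COL['yellow'],8) if b[0][1]<215]; print(b)
r=np.argwhere(m[180:205,262:300]); print('cols',262+r[:,1].min(),262+r[:,1].max(),'expect',proj("side",(.6353,-.0998,.078)))
E
```

```text
[ 0.6367 -0.0998  0.0383] [-3.141e+00  3.000e-03  2.974e+00] [ 0.7   0.59 -1.45] 0.05321700351358086 15.0167
turn [-0.     0.003 -0.   ] shift now-axes [ 0.015 -0.002  0.242] after turn [ 0.014 -0.002  0.243]
[(array([286. , 192.5]), array([ 7, 11, 55], dtype=int32)), (array([273.2, 191.2]), array([ 3,  8, 20], dtype=int32)), (array([236. , 194.9]), array([ 17,  11, 155], dtype=int32)), (array([257.6, 197.2]), array([ 18,  11, 161], dtype=int32))]
cols 262 289 expect [280.04851124 194.51114503]
```

Emit:
move_arm(
  motion=[0,0,0,0.008,0,0.02,0,0,0,0,0,0,0.04,0,0,0,0,0,0,0.04,0,0,0,0,0,0,0.04,0,0,0,0,0,0,0.04,0,0,0,0,0,0,0.03,0,0,0,0,0,0,0,0,0,0,0,0,0,0,0],
)

```text
time: 15.68
tool_pos: [0.6347, -0.0992, 0.015]
ee_rot: [3.141, -0.001, 2.974]
wrist_force: [0.5, -0.6, 0.2]
width: 0.0531
finger_force: 30.0
```

```bash
python3 - <<'E'
from h import *
o,s=avg(4); go((.6353,-.0998,.014),170.4,o)
E
```

```text
[ 0.6351 -0.0994  0.0158] [3.142e+00 1.000e-03 2.974e+00] [ 0.44  0.42 -0.44] 0.05314422147938957 15.8833
turn [ 0.     0.001 -0.   ] shift now-axes [-0.002 -0.004  0.018] after turn [-0.003 -0.004  0.018]
```

No contact force yet, so I'll lower a little more, then release and rise.

Emit:
move_arm(
  motion=[0,0,0,0,0,0.015,0,0,0,0,0,0,0.01,0,0,0,0,0,0,0,0,0,0,0,0,0,0,0],
)

```text
time: 16.22
tool_pos: [0.6353, -0.0994, 0.0138]
ee_rot: [-3.142, 0.001, 2.974]
wrist_force: [-0.6, 0.2, 2.4]
width: 0.0532
finger_force: 30.0
```

Emit:
move_arm(
  motion=[0,0,0,0,0,0,0.75,0,0,0,0,0,0,0.75,0,0,0,0,0,0,0.75,0,0,0,0,0,-0.1,0.75,0,0,0,0,0,-0.3,0.75,0,0,0,0,0,-0.3,0.75,0,0,0,0,0,-0.3,0.75,0,0,0,0,0,-0.3,0.75,0,0,0,0,0,-0.3,0.75,0,0,0,0,0,0,0.75],
)

```text
time: 17.05
tool_pos: [0.6384, -0.1002, 0.1826]
ee_rot: [-3.141, 0.015, 2.974]
wrist_force: [0.1, 0.2, 1.6]
width: 0.0705
finger_force: 0.0
```

```bash
python3 - <<'E'
from h import *
o,s=avg(4)
t=np.ascontiguousarray(robot.snapshot("top")[:,:,::-1])
for n,im in(("side",s),("top",t)):
  for c in("blue","yellow"):
    print(n,c,[(b[0].tolist(),b[1].tolist(),plane(n,b[0],.062)[:2].round(4).tolist()) for b in blobs(im,*COL[c],15) if abs(plane(n,b[0],.062)[:2]-[.58,-.045]).max()<.12])
go((.4285,.288,.178),96,o)
E
```

```text
[ 0.6356 -0.0995  0.1748] [ 3.141e+00 -2.000e-03  2.974e+00] [-0.39  0.74 -1.02] 0.07083095780027218 17.25
side blue [([242.7, 182.9], [16, 9, 113], [0.5213, 0.0086]), ([263.8, 185.0], [16, 9, 117], [0.5873, -0.0019]), ([284.5, 187.0], [16, 9, 121], [0.6506, -0.0117])]
side yellow [([236.1, 195.0], [17, 11, 154], [0.5099, -0.0797]), ([257.6, 197.2], [18, 11, 162], [0.5723, -0.0891]), ([279.7, 199.9], [18, 11, 166], [0.635, -0.1014])]
top blue [([240.3, 179.8], [9, 16, 95], [0.6462, -0.0234]), ([236.8, 195.2], [8, 8, 38], [0.5999, -0.0129])]
top yellow [([266.2, 183.2], [18, 17, 243], [0.6349, -0.0998]), ([263.8, 200.1], [17, 10, 111], [0.5843, -0.0919])]
turn [-0.002 -0.003  1.653] shift now-axes [ 2.689  3.475 -0.024] after turn [ 4.07  -1.655 -0.032]
```

```bash
python3 - <<'E'
from h import *
for z in(.15,.2,.25,.3,.35): print(z,[(plane("top",p,z).round(3),proj("side",plane("top",p,z)).round(0)) for p in((80,90),(83,240))])
for X in((.4227,.345,.104),(.4344,.2304,.104),(.4285,.2877,.104)): print(proj("side",X))
im=cv2.imread("pics/side0.png"); cv2.imwrite("pics/f.png",cv2.resize(im[60:200,200:370],(728,600),interpolation=cv2.INTER_CUBIC))
E
```

```text
0.15 [(array([0.904, 0.446, 0.15 ]), array([344., 124.])), (array([0.464, 0.399, 0.15 ]), array([237., 124.]))]
0.2 [(array([0.878, 0.42 , 0.2  ]), array([340., 113.])), (array([0.46 , 0.375, 0.2  ]), array([235., 113.]))]
0.25 [(array([0.852, 0.395, 0.25 ]), array([336., 102.])), (array([0.456, 0.352, 0.25 ]), array([233., 101.]))]
0.3 [(array([0.826, 0.369, 0.3  ]), array([332.,  89.])), (array([0.452, 0.329, 0.3  ]), array([231.,  88.]))]
0.35 [(array([0.8  , 0.344, 0.35 ]), array([327.,  76.])), (array([0.448, 0.306, 0.35 ]), array([229.,  75.]))]
[225.12458099 138.3898503 ]
[224.16754376 147.3285918 ]
[224.65188621 142.68098849]
```

View pics/f.png

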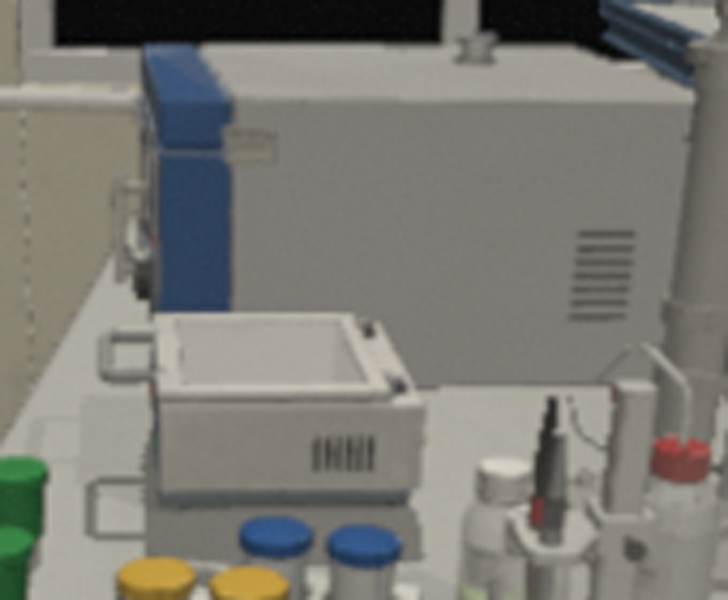

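The lid's bar handle shows at side pixels (224.5,147.6) to (226,138.3), matching the top-view estimate projected to (224.2,147.3) and (225.1,138.4). The tall instrument stands at y ≥ 0.5, clear of the handle. I'll move over the bar now.

Emit:
move_arm(
  motion=[0,0,0,0.224,0.29,0,0.45,0,0,0,0.224,0.29,0,0.45,0,0,0,0.224,0.29,0,0.45,0,0,0,0.224,0.29,0,0.45,0,0,0,0.224,0.29,0,0.45,0,0,0,0.224,0.29,0,0.45,0,0,0,0.224,0.29,0,0.45,0,0,0,0.224,0.29,0,0.45,0,0,0,0.224,0.29,0,0.45,0,0,0,0.224,0.29,0,0.45,0,0,0,0.224,0.29,0,0.45,0,0,0,0.224,0.29,0,0.45],
)

```text
time: 18.3
tool_pos: [0.4259, 0.2895, 0.1709]
ee_rot: [-3.139, -0.003, 2.974]
wrist_force: [0.8, -0.3, 0.4]
width: 0.0422
finger_force: 0.0
```

Emit:
move_arm(
  motion=[0,0,0.138,0,0,0,0.45,0,0,0.138,0,0,0,0.45,0,0,0.138,0,0,0,0.45,0,0,0.138,0,0,0,0.45,0,0,0.138,0,0,0,0.45,0,0,0.138,0,0,0,0.45,0,0,0.138,0,0,0,0.45,0,0,0.138,0,0,0,0.45,0,0,0.138,0,0,0,0.45,0,0,0.138,0,0,0,0.45,0,0,0.138,0,0,0,0.45,0,0,0.135,0,0,0,0.45],
)

```text
time: 19.3
tool_pos: [0.4269, 0.2881, 0.1707]
ee_rot: [-3.138, 0.002, 1.67]
wrist_force: [0.2, -0.0, 0.2]
width: 0.0421
finger_force: 0.0
```

```bash
python3 - <<'E'
from h import *
o,s=avg(5); print(o['joint_positions'].round(2)); go((.4285,.288,.057),96,o)
E
```

```text
[0.4272 0.2882 0.1713] [-3.140e+00  1.000e-03  1.678e+00] [-0.13  0.75 -0.2 ] 0.0422186084998347 19.55
[0.48 0.01 1.46 0.   1.67 0.38]
turn [-0.003  0.001  0.003] shift now-axes [-0.003  0.015  1.143] after turn [-0.003  0.013  1.143]
```

Emit:
move_arm(
  motion=[0,0,0,0,0.013,0.15,0.45,0,0,0,0,0,0.2,0.45,0,0,0,0,0,0.2,0.45,0,0,0,0,0,0.15,0.45,0,0,0,0,0,0.15,0.45,0,0,0,0,0,0.15,0.45,0,0,0,0,0,0.14,0.45,0,0,0,0,0,0,0.45,0,0,0,0,0,0,0.45],
)

```text
time: 20.3
tool_pos: [0.4285, 0.2884, 0.0581]
ee_rot: [-3.139, 0.001, 1.677]
wrist_force: [0.9, -0.6, 0.4]
width: 0.0429
finger_force: 0.0
```

```bash
python3 - <<'E'
from h import *
o,s=avg(5); go((.4285,.288,.057),96,o)
cv2.imwrite("pics/g.png",cv2.resize(s[110:180,190:270],(685,600),interpolation=cv2.INTER_CUBIC))
E
```

```text
[0.4299 0.2891 0.0601] [ 3.139e+00 -1.000e-03  1.676e+00] [0.08 0.07 0.36] 0.04201863839992915 20.55
turn [ 0.003 -0.001  0.   ] shift now-axes [-0.01  -0.015  0.031] after turn [-0.01  -0.015  0.031]
```

View pics/g.png

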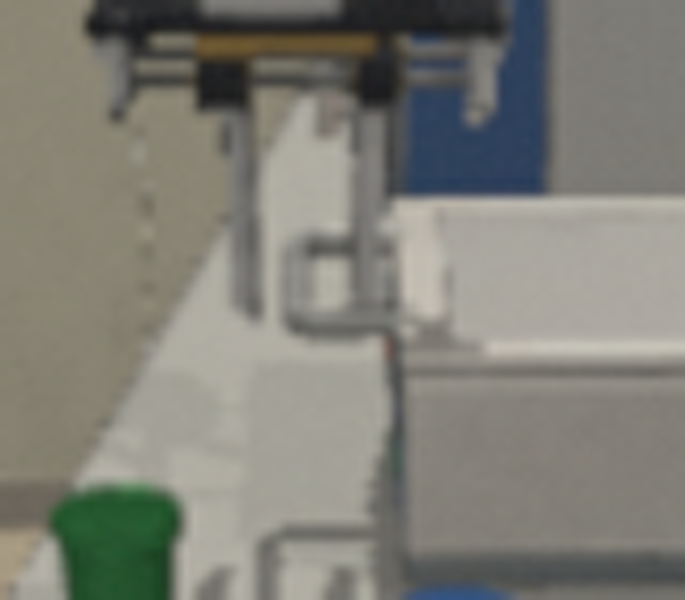

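The fingers straddle the bar: tips at crop x of about 248 and 368, bar at about 300. They should go about 6 mm deeper before closing.

Emit:
move_arm(
  motion=[0,0,0,0,-0.01,0.03,0.45,0,0,0,0,0,0.03,0.45,0,0,0,0,0,0,0.45,0,0,0,0,0,0,0,0,0,0,0,0,0,0,0,0,0,0,0,0,0,0,0,0,0,0,0,0,0,0,0,0,0,0,0,0,0,0,0,0,0,0,0,0,0,0,0,0,0],
)

```text
time: 21.38
tool_pos: [0.4256, 0.2884, 0.0524]
ee_rot: [-3.136, 0.0, 1.676]
wrist_force: [-5.3, -0.1, 0.4]
width: 0.0113
finger_force: 30.0
```

```bash
python3 - <<'E'
from h import *
o,s=avg(4); print(o['finger_force'])
t=np.ascontiguousarray(robot.snapshot("top")[:,:,::-1])
for c in("blue","yellow"): print(c,[(b[0].tolist(),b[1].tolist(),plane("top",b[0],.062)[:2].round(4).tolist()) for b in blobs(t,*COL[c],15) if abs(plane("top",b[0],.062)[:2]-[.58,-.045]).max()<.12])
E
```

```text
[0.4256 0.2884 0.0524] [-3.136  0.     1.676] [-4.66 -1.22  1.36] 0.010657408321257961 21.5833
29.984821379184723
blue [([236.0, 178.8], [17, 17, 234], [0.6494, -0.0107]), ([232.4, 199.8], [18, 18, 246], [0.5863, 0.0]), ([229.0, 222.1], [18, 18, 248], [0.5207, 0.0099])]
yellow [([266.2, 183.2], [18, 17, 242], [0.6349, -0.0998]), ([262.8, 204.3], [18, 18, 256], [0.5719, -0.0887]), ([259.5, 225.9], [18, 18, 261], [0.5086, -0.0782])]
```

All six cups sit in straight rows and the bar is gripped (width about 11 mm). I'll raise the lid along its arc.

Emit:
move_arm(
  motion=[0,0,0,-0.015,0,-0.105,0,0,0,0,0.005,0,-0.105,0,0,0,0,0.014,0,-0.104,0,0,0,0,0.014,0,-0.104,0,0,0,0,0.022,0,-0.103,0,0,0,0,0.023,0,-0.103,0],
)

```text
time: 22.13
tool_pos: [0.4344, 0.2894, 0.1168]
ee_rot: [3.129, 0.012, 1.672]
wrist_force: [19.4, -14.9, -9.5]
width: 0.0108
finger_force: 29.8
```

That call put the arc's forward shift in the x slot instead of y. I'll undo the x and add the missing y.

Emit:
move_arm(
  motion=[0,0,0,-0.03,0.035,0,0,0,0,0,-0.033,0.037,0,0,0,0,0,0,0,0,0,0,0,0,0,0,0,0],
)

```text
time: 22.47
tool_pos: [0.4334, 0.29, 0.1158]
ee_rot: [-3.137, -0.002, 1.676]
wrist_force: [-5.7, 1.1, -0.7]
width: 0.0113
finger_force: 30.2
```

Emit:
move_arm(
  motion=[0,0,0,0,0.031,-0.1,0,0,0,0,0,0.032,-0.1,0,0,0,0,0,0.04,-0.097,0,0,0,0,0,0.041,-0.097,0,0,0,0,0,0.048,-0.093,0,0,0,0,0,0.049,-0.094,0,0,0,0,0,0.056,-0.088,0,0,0,0,0,0.057,-0.089,0,0,0,0,0,0,0,0,0,0,0,0,0,0,0],
)

```text
time: 23.3
tool_pos: [0.4681, 0.2941, 0.1935]
ee_rot: [-3.137, -0.002, 1.677]
wrist_force: [-9.7, 1.1, 2.0]
width: 0.0109
finger_force: 30.0
```

Emit:
move_arm(
  motion=[0,0,0,0,0.054,-0.083,0,0,0,0,0,0.054,-0.084,0,0,0,0,0,0.071,-0.078,0,0,0,0,0,0.071,-0.077,0,0,0,0,0,0.077,-0.071,0,0,0,0,0,0.078,-0.071,0,0,0,0,0,0.083,-0.064,0,0,0,0,0,0.084,-0.064,0,0,0,0,0,0.044,-0.028,0,0,0,0,0,0,0,0,0,0,0,0,0,0,0],
)

```text
time: 24.22
tool_pos: [0.5302, 0.3015, 0.257]
ee_rot: [-3.142, -0.004, 1.678]
wrist_force: [-7.3, 2.6, 5.9]
width: 0.0113
finger_force: 30.1
```

```bash
python3 - <<'E'
from h import *
o,s=avg(8); d=o['tool_pos']-[.4256,.2884,.0524]; print(d,o['finger_force'],'theta',np.degrees(np.arctan2(d[2],.241-np.hypot(d[0],d[1]))),np.degrees(np.arcsin(d[2]/.241)),np.degrees(np.arccos(1-np.hypot(d[0],d[1])/.241)))
E
```

```text
[0.5299 0.3014 0.2568] [-3.141 -0.004  1.679] [-9.36  2.56  5.14] 0.010457626048772733 24.6167
[0.10433812 0.01303927 0.20444763] 30.0613072514534 theta 56.39696827059382 58.03053632633248 55.68834529894623
```

Emit:
move_arm(
  motion=[0,0,0,0,0.03,-0.02,0,0,0,0,0,0.03,-0.02,0,0,0,0,0,0.03,-0.02,0,0,0,0,0,0.025,-0.015,0,0,0,0,0,0,0,0,0,0,0,0,0,0,0,0,0,0,0,0,0,0,0,0,0,0,0,0,0],
)

```text
time: 25.28
tool_pos: [0.5415, 0.3025, 0.2644]
ee_rot: [3.141, -0.004, 1.678]
wrist_force: [-7.3, 2.4, 5.4]
width: 0.0108
finger_force: 30.0
```

```bash
python3 - <<'E'
from h import *
o,s=avg(8); d=o['tool_pos']-[.4256,.2884,.0524]; print(o['finger_force'],np.abs(o['qvel']).max(),'theta',np.degrees(np.arctan2(d[2],.241-np.hypot(d[0],d[1]))),np.degrees(np.arcsin(d[2]/.241)),np.degrees(np.arcsin((o['tool_pos'][2]+.047-.104)/.241)))
# independent: white lid frame's front edge / left & right arms near the bar, bright pixels along the lid in side view
H=np.array([.4285,.288])+.241*np.array([.9945,.1045]); 
ex=np.array([.9945,.1045]);ey=np.array([-.1045,.9945])
g=cv2.cvtColor(s,cv2.COLOR_BGR2GRAY)
# right outer front corner of lid frame: ~197 mm from the hinge, y=-125 mm: expected side pixel per angle
for a in(54,57,60,63,66):
    r=np.radians(a); f=lambda L,y:np.r_[H-L*np.cos(r)*ex+y*ey,.104+L*np.sin(r)]
    print(a,'corner',proj("side",f(.197,-.122)).round(1),'arm end',proj("side",f(.241,-.060)).round(1))
np.set_printoptions(linewidth=250); print(g[85:125:2,226:290:2])
E
```

```text
[0.5415 0.3025 0.2644] [ 3.141 -0.004  1.678] [-5.75  2.84  5.21] 0.010738139856638487 25.6833
29.969023168087006 0.0019064159482820393 theta 59.6252387106448 61.588641168259706 59.3690723638713
54 corner [260.4 107.3] arm end [252.   93.2]
57 corner [263.  105.5] arm end [255.   91.1]
60 corner [265.7 103.9] arm end [258.2  89.2]
63 corner [268.5 102.4] arm end [261.4  87.4]
66 corner [271.3 101.1] arm end [264.8  85.8]
[[125 122 121 115 105  65  63  68  66  67  65  66  74 121 108 130  98 122 124 123 122 124 122 124 123 123 123 123 123 122 123 123]
 [134 133 126 112  95  67  63  68  65  66  65  63  73 120  93 118 107 123 123 124 123 123 124 123 124 124 125 124 123 123 123 125]
 [133 134 133 118  93  83  61  65  64  65  65  63  66 119  84 114 117 121 123 122 123 124 124 124 125 125 123 125 125 125 123 124]
 [134 135 134 111  87  80  61  66  63  64  64  65  65 109  86 104 116 105 108 113 123 124 122 123 125 123 125 123 124 124 124 125]
 [133 135 135 116  85  82  57  56  55  56  56  56  55  91 101 104  91 102 115 117 124 125 124 122 125 125 124 124 124 124 125 125]
 [134 133 134 120 10
[... 1245 characters left out ...]
125 132 135 125 124 124 123 123 124 125 124]
 [124 120 174 126  91  85  62  64  63  64  63  64  64  62 100 124 124 124 124 124 125 125 127 135 126 124 125 125 125 125 124 124]
 [117 117 145 125 117  93  63  64  63  63  65  63  64  64 104 125 123 124 123 125 126 124 122 126 140 124 125 124 125 124 125 125]
 [137 119 118 164 132  93  64  64  64  64  63  63  64  62 105 124 123 125 125 124 125 124 125 120 135 134 124 125 124 125 125 125]
 [154 123 112  83  73  83  63  64  64  63  63  64  63  62 105 124 125 123 124 123 125 125 126 126 124 138 124 125 124 125 124 125]
 [158 119 109  74  69  80  64  63  64  64  64  63  66  62 100 125 123 124 125 125 125 125 125 125 124 133 130 124 125 124 125 124]]
```

The lid's front corner shows at about (264,102) and the handle arm at about (258,91), which fits 60°. The arm is still, grip force is 30 N, and the cups are seated, so I'll hand in.

```bash
python3 -c "
from bench import robot
print(robot.close_job())"
```

```text
the job is handed in; nothing more can be done
None
```

I put blue_3 and yellow_3 in the two empty wells with the lid still shut, so one row is all blue and the other all yellow. I then handed in with the gripper holding the bath lid still at about 60° (59–62° by my estimates); no verdict came back.

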